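# Hold the angle gauge on the beaded offcut

## Robot

A 7-joint arm with a two-finger parallel gripper is mounted at the origin on the work surface. World frame = base frame: x ahead of the robot, y to its left, z up, the work surface at z = 0. Lengths are in m, angles in rad, forces in N, time in s.
With the tool pointing down it reaches from about 0.4 to 0.85 m from the base axis. Payload 4.5 kg.
Tool frame: the origin (TCP) lies where the fingers leave the gripper's body, on its centre line; the fingertips stand 64 mm ahead of it and the grasp point (between the pads) lies 45 mm ahead of it; z points along the fingers, y is the direction in which the jaws open and shut (so a half turn about z gives the same grasp; the last joint's range is limited). The gripper opens to 88 mm and grips with 3 to 60 N. Pads are 18 mm wide; open, the fingers measure 123 mm over their backs; the gripper's body (75 mm by 187 mm) begins 45 mm behind the grasp point.
Start: joints at [1.217, 0.689, -0.195, 1.565, 0.157, 0.902, -0.215], TCP at [0.236, -0.579, 0.303] pointing down, gripper open.
Joint ranges: [-3.01, 3.01], [-0.46, 2.08], [-1.47, 1.51], [0.13, 2.56], [-1, 4.14], [0.04, 2.09], [-2.66, 2.66]. Speed limits (rad/s): [2.57, 2.57, 3.14, 3.14, 3.14, 3.14, 3.14].

## Interface

Orientations are given as a unit quaternion [x, y, z, w].
In Python, from plant import monitor, snapshot, workorder, finder gives the robot as it stands.
- The arm moves only by the tool carry_out, never from a script. Its argument "motion" is one flat list of numbers, 6 for each row, row after row: the shift along the tool's x, y, z in cm, then the turn, a rotation vector about the tool's x, y, z in rad. In form: [x, y, z, rx, ry, rz, x, y, z, rx, ry, rz, ...]. A call has 1 to 8 rows; each row shifts and turns the commanded pose from where the row before left it, along the tool's axes as they then stand; what a row does not reach is not made up. A row lasts 1/8 s, in which the tool goes at most 62.5 mm and 10.7 degrees, less where a joint would pass 70% of its speed; a pose out of reach is approached as far as the arm can. A call with a gripper value outside its range is refused whole. "hand" is the finger opening in cm, from 0 to 8.81, set as the call begins (left out, the last holds). The fingers move at their own pace and stop on an object; "grip_force" is the grip in N (left out, the last holds). Time passes only in rows, so rows that do not move let the fingers close. It gives the time, the measured TCP pose, the force and the opening at its end, in the units of the state.
- monitor.get_state(): the state, without advancing time (a new reading comes with each control period).
- snapshot(name): name is "scene" or "top"; returns a dict with "frame" (480x640x3 uint8, red, green, blue), "range_z" (480x640 float32, m along the optical axis (not along the pixel's ray), 0 where there is no reading), "fx", "fy", "cx", "cy" (pixels), "D" ([k1, k2, p1, p2, k3] as OpenCV has them; the pictures are not rectified), "rvec" (rotation vector, rad) and "tvec" (3), from world to camera coordinates, as OpenCV has them. Camera axes: x right, y down, z forward; pixel columns grow to the right and rows downward; lengths in m; the calibration is good to about 2 mm. A picture is of the moment at which its call begins.
- workorder.finish_job(): hands the job in, once; it reports no verdict.
Trained networks look in a picture, given as the dict that the camera call returned (one of the last four; its "shot" number tells which), for a name from the list of things; names that differ only in an ending like _2 or _b are one class to them, and where a whole thing is asked for, a point or a joint stands for the part that bears it (a point fixed in the world has none). Each returns a list of dicts, best first, with "p" (0 to 1); they miss things now and then, are a little off and sometimes report something else, mostly with a low value. They report only what shows in the picture. A call takes as long as a camera call.
- finder.masks_of(picture, thing): "pixels" (480x640 bool, what is visible of it) and "extent" ([left, top, right, bottom] in pixels, round what is visible of it).
The state is a dict: "clock": time; "q": joint angles; "qd": joint speeds; "joint_torque": joint torques, N m; "tool_pos": TCP position; "eef_rot": TCP orientation; "contact_force": force on the tool from outside, world axes, zero at the start; "moment": the same for the moment, N m; "opening": opening from 0.0 (shut) to 1.0 (fully open).
Only numpy, scipy, OpenCV 4.12 (cv2) and the standard library are available. Lean on these libraries where they do the work, as an engineer would, in place of code of your own. Each camera call takes 0.05 s, during which the arm holds its last target. There are 200 camera calls.

## Task

A colleague wants to scribe the sill slope of a window frame from the angle gauge. Pick the gauge up by its handle, stand it upright on the middle of the half-round bead of the joist offcut, shoe squarely across the bead, and once it stands there rock it on the bead until the swinging pointer settles in the middle of the two-pronged fork on its dial. Finish while still holding the gauge like that, shoe pressed on the bead and pointer at rest, and leave everything else on the bench alone.

Things in the scene. Friction and masses are not known exactly. Their poses are not given: they have to be found in the camera images.
- gauge_grip (a point): Centre of the upright wooden handle block of the loose pendulum angle gauge (about 0.45 kg): 30 mm wide (gauge y), 24 mm thick (gauge x), clear from 147 to 190 mm above the gauge's underside; this point is 168 mm above it. Axes: x out of the white dial face (away from the robot), y along the shoe, z up the handle. The gauge starts upright on the bench.
- gauge: The whole gauge: origin at the centre of the shoe's underside, axes as the handle's. From the bottom: flat wooden shoe 84 mm (y) x 46 mm (x) x 12 mm, round wooden dial 132 mm across and 12 mm thick with its centre 80 mm above the underside, then the handle.
- shoe (a point): Centre of the shoe's flat underside (the gauge's origin), same axes.
- pointer_tip (a point): Tip of the dark steel pointer, which hangs from a pivot at the dial's centre and swings freely about the gauge's x axis, so it always settles plumb; after a move it swings for about a second. Tip 56 mm from the pivot; its z axis runs from tip to pivot.
- pointer (a joint): Swing of the pointer relative to the dial, rad, 0 when the gauge is upright, positive when the tip swings towards the gauge's +y. It equals minus the gauge's roll about its x axis.
- index_mid (a point): Middle of the gap of the black index: a fork with two prongs on the lower rim of the dial, 52 mm from the dial's centre, prongs 5 mm wide and 0.28 rad (14.5 mm) apart between centres. It stays where it was set on the dial. Its z axis runs from here to the dial's centre.
- index (a joint): Setting of the index on the dial, rad, same zero and sense as the pointer's: the pointer is mid-fork when both values are equal. Always between 0.22 and 0.54, so the gauge has to roll by minus this angle about its x axis (handle leaning towards its +y).
- offcut: Joist offcut fixed to the bench, 100 (x) x 110 (y) x 38 mm high; a half-round wooden bead runs along x across its top, 12 mm off-centre towards its +y. Bead: 44 mm wide, radius 22 mm about an axis 42 mm above the bench, crown 64 mm above the bench. Origin under the middle of the block.
- crown (a point): Middle of the bead's crown, 64 mm above the bench; x runs along the bead, z up.
- dish: green glass dish, 84 mm across, 38 mm high, in the middle strip of the bench between gauge and offcut (to be left alone)
- came: grey lead came strip, 130 x 12 x 8 mm, lying in the middle strip of the bench (to be left alone)
- hammer: hammer lying to the right, origin in the middle under it (to be left alone)
- screwdriver: screwdriver lying to the left, origin in the middle under it (to be left alone)
- carton: small cardboard carton 50 x 50 x 70 mm towards the back (to be left alone)
- board_end: pale board end 100 x 150 x 18 mm towards the back (to be left alone)
- jar: amber jar, 60 mm across, 75 mm high, towards the back (to be left alone)

How it is judged:
On the way, in this order (a step that is already met when the one before it is completed fails the run):
1. the gauge is lifted off the bench by the gripper (height (world z) of shoe above 0.02 m and contact force between the fingers and gauge above 2 N), for 0.1 s.
2. held by the gripper, the gauge stands upright (within about 7 degrees) with its shoe on the bead (contact force between gauge and offcut above 0.4 N and contact force between the fingers and gauge above 2 N and x of shoe in the frame of crown between -0.04 and 0.04 m and y of shoe in the frame of crown between -0.03 and 0.03 m and z of shoe in the frame of crown between -0.018 and 0.018 m and angle between the x axis of shoe and the x axis of crown, either way round below 0.26 rad and angle between shoe's own z axis and vertical below 0.125 rad), for 0.2 s.
3. rocked on the bead, its pointer settles in the middle of the fork (contact force between gauge and offcut above 0.4 N and contact force between the fingers and gauge above 2 N and x of shoe in the frame of crown between -0.04 and 0.04 m and y of shoe in the frame of crown between -0.03 and 0.03 m and z of shoe in the frame of crown between -0.018 and 0.018 m and angle between the x axis of shoe and the x axis of crown, either way round below 0.26 rad and angle between the z axis of pointer_tip and the z axis of index_mid, either way round below 0.07 rad and angle between pointer_tip's own z axis and vertical below 0.065 rad and velocity of joint pointer between -0.3 and 0.3 rad/s), for 0.5 s.
At the end, for the whole second after the job is handed in: Gripper still holds the gauge (over 2 N); shoe presses on the bead (over 0.4 N), its centre within 40 mm along and 30 mm across of the crown's middle, 18 mm in height, square within 15 deg; pointer plumb, under 0.3 rad/s, within 4 deg of the fork's middle (all of step 3); the arm keeps its last pose, push and grip.
It fails at once if a bystander is pushed more than 30 mm (distance of any of dish, came, hammer, screwdriver, carton, board_end, jar from where it was at the start of the episode above 0.03 m).
It fails at once if the gauge is rammed onto the offcut (over 80 N) (contact force between gauge and offcut above 80 N).
It also fails if it takes over 48 s, if anything falls off the work surface, if the arm or the gripper's body presses on something with over 40 N, if the wrist force passes 120 N, or if a joint passes its speed limit or range.

## Working session

There is one attempt and no reset: what is moved stays moved. The work goes in short steps, Python scripts to look and compute and a tool call to move; the robot and the scene stay as the last step left them, time stands still between calls to the robot, and variables do not carry over. Pictures are saved under pics/ and viewed, about 8 in all and at most 12, crops included, and the job is handed in when it is done.

Besides the shell and the picture viewer there is one more tool, called after "Request:" as name(argument=value, ...), one argument or row to a line, values as JSON. carry_out: Moves the arm, as the interface text tells. Its arguments: {"type":"object","properties":{"motion":{"type":"array"},"hand":{"type":"number"},"grip_force":{"type":"number"}},"required":["motion"]}

```bash
mkdir -p pics; ls; python3 - <<'E'
from plant import monitor, snapshot, finder
import cv2, numpy as np
s=monitor.get_state(); print({k:np.round(v,3).tolist() for k,v in s.items()})
for n in("scene","top"):
    p=snapshot(n); cv2.imwrite(f"pics/{n}0.png",p["frame"][:,:,::-1])
    np.savez(f"{n}0.npz",**{k:np.array(v) for k,v in p.items()})
    R=cv2.Rodrigues(np.array(p["rvec"]))[0]; print(n,p["fx"],p["D"],"cam",-R.T@np.array(p["tvec"]).ravel())
    for t in("gauge","offcut","pointer","index"):
        for d in finder.masks_of(p,t)[:2]:
            print(n,t,d["p"],d["extent"],d["pixels"].sum())
            np.savez(f"m_{n}_{t}.npz",m=d["pixels"]) if d is not None else 0
E
```

```text
pics
{'clock': 0.0, 'q': [1.217, 0.69, -0.195, 1.566, 0.157, 0.902, -0.215], 'qd': [0.001, -0.002, 0.0, 0.0, 0.0, 0.001, 0.001], 'joint_torque': [-0.002, -52.758, -1.267, -15.343, -0.053, 0.007, 0.0], 'tool_pos': [0.236, -0.578, 0.302], 'eef_rot': [0.981, 0.193, -0.0, -0.001], 'contact_force': [0.208, 0.062, -0.213], 'moment': [0.032, 0.004, -0.003], 'opening': 0.998}
scene 434.71114223596504 [-0.03447199  0.          0.          0.          0.        ] cam [ 1.00477668 -0.39168839  0.81922369]
scene gauge 0.67 [338.1, 133.0, 389.7, 208.3] 2228
scene offcut 0.83 [184.2, 281.8, 248.3, 346.2] 2992
scene offcut 0.51 [341.8, 136.3, 389.2, 207.9] 2087
scene pointer 0.18 [339.9, 136.3, 389.7, 209.0] 2127
scene index 0.55 [380.7, 131.4, 415.0, 177.2] 316
scene index 0.43 [370.3, 183.8, 379.1, 189.6] 24
top 595.7151705045329 [-0.09968074  0.          0.          0.          0.        ] cam [0.29526644 0.0063509  1.49239692]
top gauge 0.59 [192.5, 255.1, 243.2, 291.2] 883
top offcut 0.73 [386.3, 241.2, 442.2, 290.4] 1811
```

```bash
python3 - <<'E'
import cv2
a=cv2.imread("pics/scene0.png"); 
cv2.imwrite("pics/scene0z.png",cv2.resize(a[110:230,310:430],None,fx=5,fy=5,interpolation=cv2.INTER_CUBIC))
E
```

```text
(no output)
```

View pics/scene0.png

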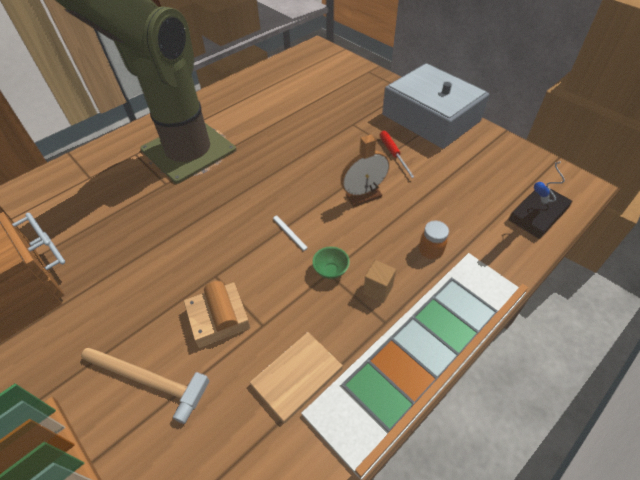

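View pics/top0.png

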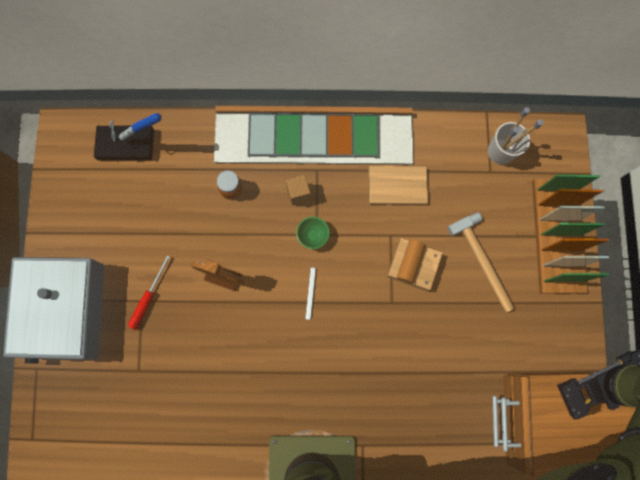

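View pics/scene0z.png

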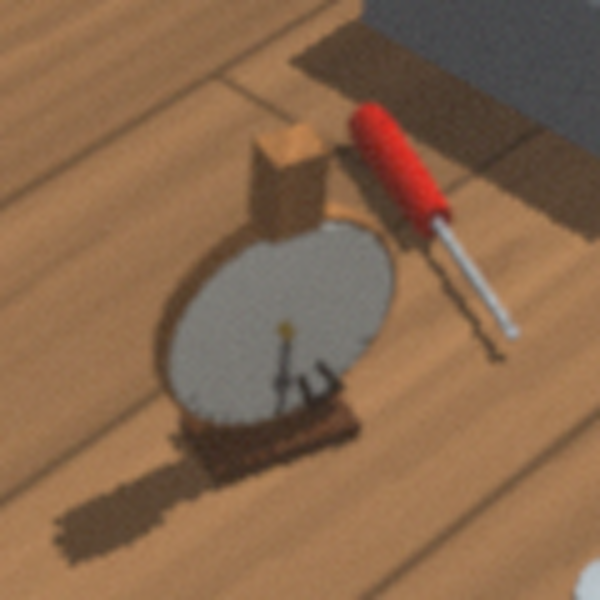

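The scene shows the gauge at about (365,170) with its dial facing the camera; the fork (zoom ~(318,385)) sits right of the plumb pointer (zoom tip ~(280,410)). The offcut is at (217,313) in scene and (416,263) in top. The dish and came lie between the two.

```bash
cat > h.py <<'E'
import numpy as np, cv2
def cloud(p, m=None):
    """world xyz (480,640,3) of a picture; nan without reading"""
    K=np.array([[p["fx"],0,p["cx"]],[0,p["fy"],p["cy"]],[0,0,1]],float)
    v,u=np.mgrid[:480,:640]
    n=cv2.undistortPoints(np.stack([u,v],-1).reshape(-1,1,2).astype(np.float64),K,np.array(p["D"],float)).reshape(480,640,2)
    z=np.array(p["range_z"],float); z=np.where(z>0,z,np.nan)
    c=np.dstack([n*z[...,None],z])
    R=cv2.Rodrigues(np.array(p["rvec"],float))[0]
    return (c-np.array(p["tvec"],float).ravel())@R
def proj(p,X):
    K=np.array([[p["fx"],0,p["cx"]],[0,p["fy"],p["cy"]],[0,0,1]],float)
    return cv2.projectPoints(np.array(X,float).reshape(-1,3),np.array(p["rvec"],float),np.array(p["tvec"],float),K,np.array(p["D"],float))[0].reshape(-1,2)
E
python3 - <<'E'
from h import *
S=np.load("scene0.npz"); T=np.load("top0.npz"); cs,ct=cloud(S),cloud(T)
print("bench z",np.nanmedian(cs[230:260,100:180,2]),np.nanmedian(ct[320:360,200:300,2]))
def box(c,x0,y0,x1,y1):
    r=c[y0:y1,x0:x1].reshape(-1,3); return r[np.isfinite(r).all(1)]
for n,c,b in(("scene",cs,(335,125,395,212)),("top",ct,(185,245,250,300))):
    g=box(c,*b); g=g[(g[:,2]>.02)&(g[:,2]<.23)]
    # dial face: plane fit from scene
    d=g[(g[:,2]>.03)&(g[:,2]<.14)]; h=g[g[:,2]>.155]; top=g[g[:,2]>g[:,2].max()-.006]
    print(n,len(g),"zmax",g[:,2].max(),"handle med",np.median(h,0),h[:,:2].min(0),h[:,:2].max(0),"top",np.mean(top,0),len(top))
    e,V=np.linalg.eigh(np.cov(d.T)); print(" dial centre",d.mean(0),"eig",np.sqrt(e),"normal",V[:,0])
    if n=="top":
        r=cv2.minAreaRect(top[:,:2].astype(np.float32)*1000); print(r); 
        r=cv2.minAreaRect(g[g[:,2]>.07][:,:2].astype(np.float32)*1000); print(r)
for n,c,b in(("scene",cs,(180,275,255,350)),("top",ct,(380,230,450,296))):
    g=box(c,*b); blk=g[(g[:,2]>.03)]; bead=g[(g[:,2]>.046)&(g[:,2]<.075)]; tp=g[(g[:,2]>.032)&(g[:,2]<.075)]
    print(n,"block rect",cv2.minAreaRect(tp[:,:2].astype(np.float32)*1000),"bead rect",cv2.minAreaRect(bead[:,:2].astype(np.float32)*1000),"zmax",np.percentile(g[:,2],[50,98,100]))
E
```

```text
bench z 0.0013281385974509114 -0.0003167509044607818
scene 1960 zmax 0.19340459890727718 handle med [0.49468493 0.21989952 0.18124899] [0.4725805  0.20702237] [0.50487466 0.24162038] top [0.489107   0.22489134 0.19044591] 97
 dial centre [0.49056988 0.22111988 0.08792411] eig [0.0024494  0.02963682 0.03491082] normal [ 0.94182675 -0.33509565  0.02594772]
top 561 zmax 0.19649020790439625 handle med [0.48739963 0.22514993 0.18841395] [0.47306368 0.20933652] [0.50380873 0.24308477] top [0.48896287 0.22694811 0.19235425] 47
 dial centre [0.48202841 0.22024828 0.1041158 ] eig [0.00358528 0.0303684  0.04186102] normal [ 0.94750468 -0.31200993 -0.06989054]
((488.63916015625, 227.32733154296875), (29.516357421875, 22.75821304321289), 67.65557861328125)
((488.84307861328125, 226.79177856445312), (131.8163299560547, 23.998329162597656), 71.72567749023438)
scene block rect ((520.3856201171875, -253.93263244628906), (111.00282287597656, 103.74592590332031), 70.48619842529297) bead rect ((524.5820922851562, -242.27642822265625), (43.78138732910156, 103.61831665039062), 70.50181579589844) zmax [0.01170616 0.06519718 0.06782619]
top block rect ((520.0319213867188, -253.85379028320312), (108.5765380859375, 100.13433074951172), 70.44620513916016) bead rect ((524.1029663085938, -243.34486389160156), (42.85923385620117, 99.274169921875), 70.35748291015625) zmax [0.00236849 0.06489744 0.07232913]
```

Gauge at about (0.489, 0.227), yaw about -0.33. The bead's middle is at (0.524, -0.243), yaw about -0.341. Next I measure the fork setting by rectifying the dial.

```bash
cat >> h.py <<'E'
def dial(p,o,yaw,roll=0,s=5,px=6e-3,half=70):
    """rectified dial face, s pixels per mm, +y right, z up; centre at half*s"""
    from scipy.spatial.transform import Rotation as Ro
    Rg=Ro.from_euler("z",yaw)*Ro.from_euler("x",roll)
    c=np.array([[-half,-half],[half,-half],[half,half],[-half,half]])/1000.
    X=[np.array(o)+Rg.apply([px,a,.08+b]) for a,b in c]
    uv=proj(p,X).astype(np.float32)
    dst=np.float32([[(a*1000+half)*s,(half-b*1000)*s] for a,b in c])
    return cv2.warpPerspective(np.array(p["frame"])[:,:,::-1].copy(),cv2.getPerspectiveTransform(uv,dst),(2*half*s,2*half*s),flags=cv2.INTER_CUBIC)
E
python3 - <<'E'
from h import *
S=np.load("scene0.npz")
im=dial(S,[.489,.2268,0],-.328,s=4)
cv2.circle(im,(280,280),264,(0,0,255),1); cv2.circle(im,(280,280),208,(0,255,255),1)
for a in np.arange(0,.61,.1): 
    cv2.line(im,tuple(int(280+q) for q in(np.sin(a)*225,np.cos(a)*225)),tuple(int(280+q) for q in(np.sin(a)*262,np.cos(a)*262)),(255,0,0),1)
cv2.imwrite("pics/dial0.png",im)
g=cv2.cvtColor(dial(S,[.489,.2268,0],-.328,s=4),cv2.COLOR_BGR2GRAY)
for r in(40,44,48,52,56):
    print(r,[int(g[int(280+r*4*np.cos(a)),int(280+r*4*np.sin(a))]) for a in np.arange(-.2,.8,.04)])
E
```

```text
40 [120, 120, 117, 102, 87, 72, 69, 73, 78, 85, 90, 85, 71, 60, 71, 94, 108, 111, 102, 88, 69, 70, 86, 106, 117]
44 [118, 117, 117, 114, 104, 85, 76, 85, 98, 102, 104, 97, 71, 52, 70, 96, 110, 114, 104, 80, 57, 68, 95, 110, 117]
48 [115, 114, 114, 113, 102, 88, 79, 89, 104, 112, 113, 99, 74, 56, 67, 94, 113, 114, 110, 84, 58, 67, 94, 113, 116]
52 [115, 117, 115, 112, 98, 81, 81, 90, 103, 109, 113, 101, 76, 55, 68, 95, 111, 117, 105, 80, 60, 73, 98, 107, 111]
56 [98, 99, 106, 102, 87, 70, 76, 87, 94, 93, 93, 89, 69, 45, 61, 82, 101, 100, 91, 69, 59, 75, 98, 100, 104]
```

View pics/dial0.png

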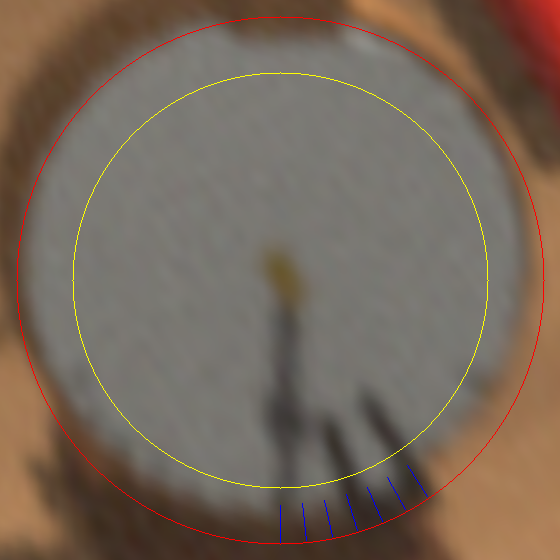

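```bash
cat >> h.py <<'E'
def plan(way,n):
    """rows (cm, rad) through way=[(pos,Rotation)], first is the start; n rows per leg"""
    from scipy.spatial.transform import Rotation as Ro, Slerp
    P,Q=way[0]; P=np.array(P); out=[]
    for (pa,qa),(pb,qb),k in zip(way,way[1:],n):
        rv=(qa.inv()*qb).as_rotvec()
        for i in range(1,k+1):
            t=np.array(pa)+(np.array(pb)-pa)*i/k; q=qa*Ro.from_rotvec(rv*i/k)
            d=np.round(Q.inv().apply(t-P)*100,1); r=np.round((Q.inv()*q).as_rotvec(),3)
            P=P+Q.apply(d/100); Q=Q*Ro.from_rotvec(r); out.append(np.r_[d,r]+0.)
    for i in range(0,len(out),8): print([float(round(x,3)) for x in np.concatenate(out[i:i+8])])
    print("end",P.round(4),Q.as_quat().round(3))
def down(yaw):
    from scipy.spatial.transform import Rotation as Ro
    return Ro.from_euler("z",yaw)*Ro.from_euler("x",np.pi)
E
python3 - <<'E'
from h import *
from plant import monitor
from scipy.spatial.transform import Rotation as Ro
s=monitor.get_state(); q0=Ro.from_quat(s["eef_rot"]); y0=.389
plan([(s["tool_pos"],q0),([.47,-.25,.31],down(y0+1.0)),([.489,.227,.303],down(y0+2.425))],[12,14])
E
```

```text
[2.8, -1.8, -0.1, 0.0, 0.0, -0.083, 3.0, -1.6, 0.0, 0.0, 0.0, -0.084, 3.1, -1.3, -0.1, 0.0, 0.0, -0.083, 3.2, -1.0, 0.0, 0.0, 0.0, -0.084, 3.3, -0.8, -0.1, 0.0, 0.0, -0.083, 3.3, -0.5, -0.1, 0.0, 0.0, -0.084, 3.3, -0.2, 0.0, 0.0, 0.0, -0.083, 3.4, 0.1, -0.1, 0.0, 0.0, -0.083]
[3.3, 0.3, 0.0, 0.0, 0.0, -0.084, 3.3, 0.7, -0.1, 0.0, 0.0, -0.083, 3.3, 0.9, -0.1, 0.0, 0.0, -0.084, 3.1, 1.1, 0.0, 0.0, 0.0, -0.083, 3.4, -0.5, 0.0, 0.0, 0.0, -0.102, 3.4, -0.1, 0.1, 0.0, 0.0, -0.102, 3.4, 0.2, 0.0, 0.0, 0.0, -0.102, 3.4, 0.6, 0.1, 0.0, 0.0, -0.101]
[3.3, 0.9, 0.0, 0.0, 0.0, -0.102, 3.2, 1.2, 0.1, 0.0, 0.0, -0.102, 3.0, 1.5, 0.0, 0.0, 0.0, -0.102, 2.9, 1.9, 0.1, 0.0, 0.0, -0.101, 2.6, 2.1, 0.0, 0.0, 0.0, -0.102, 2.5, 2.4, 0.1, 0.0, 0.0, -0.102, 2.2, 2.6, 0.0, 0.0, 0.0, -0.102, 1.9, 2.8, 0.1, 0.0, 0.0, -0.102]
[1.6, 3.0, 0.0, 0.0, 0.0, -0.101, 1.3, 3.2, 0.1, 0.0, 0.0, -0.102]
end [0.4889 0.2274 0.3027] [ 0.163  0.987  0.    -0.   ]
```

Request:
carry_out(
  motion=[2.8,-1.8,-0.1,0.0,0.0,-0.083,3.0,-1.6,0.0,0.0,0.0,-0.084,3.1,-1.3,-0.1,0.0,0.0,-0.083,3.2,-1.0,0.0,0.0,0.0,-0.084,3.3,-0.8,-0.1,0.0,0.0,-0.083,3.3,-0.5,-0.1,0.0,0.0,-0.084,3.3,-0.2,0.0,0.0,0.0,-0.083,3.4,0.1,-0.1,0.0,0.0,-0.083],
  hand=8.8,
)

```text
clock: 1.5
tool_pos: [0.3927, -0.3588, 0.3079]
eef_rot: [0.863, 0.504, -0.0, 0.0]
contact_force: [-0.6, -0.3, 0.1]
opening: 0.998
```

Request:
carry_out(
  motion=[3.3,0.3,0.0,0.0,0.0,-0.084,3.3,0.7,-0.1,0.0,0.0,-0.083,3.3,0.9,-0.1,0.0,0.0,-0.084,3.1,1.1,0.0,0.0,0.0,-0.083,3.4,-0.5,0.0,0.0,0.0,-0.102,3.4,-0.1,0.1,0.0,0.0,-0.102,3.4,0.2,0.0,0.0,0.0,-0.102,3.4,0.6,0.1,0.0,0.0,-0.101],
)

```text
clock: 2.5
tool_pos: [0.4758, -0.1125, 0.3079]
eef_rot: [0.622, 0.783, 0.0, 0.0]
contact_force: [0.1, -0.2, -0.1]
opening: 0.999
```

Request:
carry_out(
  motion=[3.3,0.9,0.0,0.0,0.0,-0.102,3.2,1.2,0.1,0.0,0.0,-0.102,3.0,1.5,0.0,0.0,0.0,-0.102,2.9,1.9,0.1,0.0,0.0,-0.101,2.6,2.1,0.0,0.0,0.0,-0.102,2.5,2.4,0.1,0.0,0.0,-0.102,2.2,2.6,0.0,0.0,0.0,-0.102,1.9,2.8,0.1,0.0,0.0,-0.102],
)

```text
clock: 3.5
tool_pos: [0.4862, 0.1599, 0.3039]
eef_rot: [0.261, 0.965, -0.0, 0.0]
contact_force: [-0.7, -0.3, 0.2]
opening: 1.0
```

Request:
carry_out(
  motion=[1.6,3.0,0.0,0.0,0.0,-0.101,1.3,3.2,0.1,0.0,0.0,-0.102,0,0,0,0,0,0,0,0,0,0,0,0],
)

```text
clock: 4.0
tool_pos: [0.4891, 0.2263, 0.3025]
eef_rot: [0.164, 0.986, -0.001, 0.0]
contact_force: [-0.1, -0.1, 0.0]
opening: 1.0
```

Request:
carry_out(
  motion=[0,0,1.5,0,0,0,0,0,1.5,0,0,0,0,0,1.5,0,0,0,0,0,1.5,0,0,0,0,0,1.5,0,0,0,0,0,1.4,0,0,0,0,0,0,0,0,0],
)

```text
clock: 4.88
tool_pos: [0.4885, 0.2271, 0.2125]
eef_rot: [0.163, 0.987, -0.001, -0.001]
contact_force: [0.3, -0.2, -0.4]
opening: 0.998
```

Request:
carry_out(
  motion=[0,0,0,0,0,0,0,0,0,0,0,0,0,0,0,0,0,0,0,0,0,0,0,0,0,0,0,0,0,0,0,0,0,0,0,0,0,0,0,0,0,0],
  hand=0,
  grip_force=40,
)

```text
clock: 5.75
tool_pos: [0.489, 0.2271, 0.2137]
eef_rot: [0.163, 0.987, -0.0, 0.0]
contact_force: [-0.2, -0.8, 0.3]
opening: 0.341
```

Request:
carry_out(
  motion=[0,0,-0.5,0,0,0,0,0,-1,0,0,0,0,0,-1.5,0,0,0,0,0,-2,0,0,0,0,0,-2,0,0,0,0,0,-2,0,0,0,0,0,-2,0,0,0,0,0,-1,0,0,0],
)

```text
clock: 6.75
tool_pos: [0.489, 0.2277, 0.3354]
eef_rot: [0.163, 0.987, 0.001, 0.001]
contact_force: [-0.0, -1.0, -5.9]
opening: 0.337
```

```bash
python3 - <<'E'
from h import *
from plant import monitor
from scipy.spatial.transform import Rotation as Ro
s=monitor.get_state()
plan([(s["tool_pos"],Ro.from_quat(s["eef_rot"])),([.524,-.243,.330],down(np.pi-.341))],[16])
E
```

```text
[-1.2, -2.7, 0.0, 0.0, 0.0, 0.001, -1.1, -2.7, 0.1, 0.0, 0.0, 0.001, -1.2, -2.7, 0.0, 0.0, 0.0, 0.001, -1.1, -2.8, 0.0, 0.0, 0.0, 0.0, -1.2, -2.7, 0.1, 0.001, 0.0, 0.001, -1.2, -2.7, 0.0, 0.0, 0.001, 0.001, -1.1, -2.7, 0.0, 0.0, 0.0, 0.001, -1.2, -2.7, 0.1, 0.0, 0.0, 0.001]
[-1.2, -2.7, 0.0, 0.0, 0.0, 0.001, -1.1, -2.7, 0.0, 0.0, 0.0, 0.0, -1.2, -2.7, 0.1, 0.0, 0.0, 0.001, -1.2, -2.7, 0.0, 0.0, 0.0, 0.001, -1.2, -2.7, 0.0, 0.0, 0.0, 0.001, -1.2, -2.7, 0.1, 0.0, 0.0, 0.001, -1.1, -2.7, 0.0, 0.001, 0.0, 0.001, -1.2, -2.7, 0.0, 0.0, 0.0, 0.0]
end [ 0.5238 -0.2427  0.3302] [ 0.169  0.986 -0.     0.   ]
```

Request:
carry_out(
  motion=[-1.2,-2.7,0,0,0,0.001,-1.1,-2.7,0.1,0,0,0.001,-1.2,-2.7,0,0,0,0.001,-1.1,-2.8,0,0,0,0,-1.2,-2.7,0.1,0,0,0.001,-1.2,-2.7,0,0,0,0.001,-1.1,-2.7,0,0,0,0.001,-1.2,-2.7,0.1,0,0,0.001],
)

```text
clock: 7.75
tool_pos: [0.5062, -0.0091, 0.3309]
eef_rot: [0.166, 0.986, -0.0, -0.0]
contact_force: [0.6, 0.3, -5.4]
opening: 0.335
```

Request:
carry_out(
  motion=[-1.2,-2.7,0,0,0,0.001,-1.1,-2.7,0,0,0,0,-1.2,-2.7,0.1,0,0,0.001,-1.2,-2.7,0,0,0,0.001,-1.2,-2.7,0,0,0,0.001,-1.2,-2.7,0.1,0,0,0.001,-1.1,-2.7,0,0,0,0.001,-1.2,-2.7,0,0,0,0],
)

```text
clock: 8.75
tool_pos: [0.5232, -0.244, 0.3287]
eef_rot: [0.169, 0.986, 0.0, -0.0]
contact_force: [0.6, 0.5, -5.4]
opening: 0.336
```

Request:
carry_out(
  motion=[0,0,0,0,0,0,0,0,0,0,0,0,0,0,0,0,0,0,0,0,0,0,0,0,0,0,0,0,0,0,0,0,0,0,0,0,0,0,0,0,0,0,0,0,0,0,0,0],
)

```text
clock: 9.75
tool_pos: [0.5236, -0.243, 0.3287]
eef_rot: [0.17, 0.986, -0.0, -0.0]
contact_force: [-0.1, 1.0, -5.2]
opening: 0.337
```

```bash
python3 - <<'E'
from h import *
from plant import monitor,snapshot,finder
s=monitor.get_state(); print({k:np.round(s[k],4).tolist() for k in("clock","q","tool_pos","eef_rot","contact_force","moment")})
p=snapshot("scene"); np.savez("scene1.npz",**{k:np.array(v) for k,v in p.items()})
cv2.imwrite("pics/scene1.png",p["frame"][:,:,::-1])
cv2.imwrite("pics/scene1z.png",cv2.resize(p["frame"][190:350,140:300,::-1],None,fx=3.7,fy=3.7,interpolation=cv2.INTER_CUBIC))
c=cloud(p)
m=finder.masks_of(p,"gauge"); print([(d["p"],d["extent"]) for d in m])
if m:
    g=c[m[0]["pixels"]]; g=g[np.isfinite(g).all(1)]; print(np.percentile(g,[1,50,99],axis=0))
    d=g[(g[:,2]>s["tool_pos"][2]-.185)&(g[:,2]<s["tool_pos"][2]-.075)]
    e,V=np.linalg.eigh(np.cov(d.T)); print(np.sqrt(e),V[:,0],d.mean(0))
E
```

```text
{'clock': 9.75, 'q': [0.8367, 0.7129, -0.8693, 1.6629, 0.6103, 1.0589, 1.0064], 'tool_pos': [0.5236, -0.243, 0.3287], 'eef_rot': [0.1696, 0.9855, -0.0, -0.0], 'contact_force': [-0.0898, 0.9551, -5.2032], 'moment': [0.0592, -0.1577, -0.0017]}
[(0.91, [161.6, 215.5, 239.4, 304.0])]
[[ 0.43704813 -0.30057373  0.0030548 ]
 [ 0.52981589 -0.24523957  0.20202787]
 [ 0.55222319 -0.18201787  0.30616838]]
[0.00212112 0.03008289 0.03516862] [ 0.94050516 -0.33891357  0.02424113] [ 0.52626558 -0.24407122  0.20296949]
```

View pics/scene1z.png

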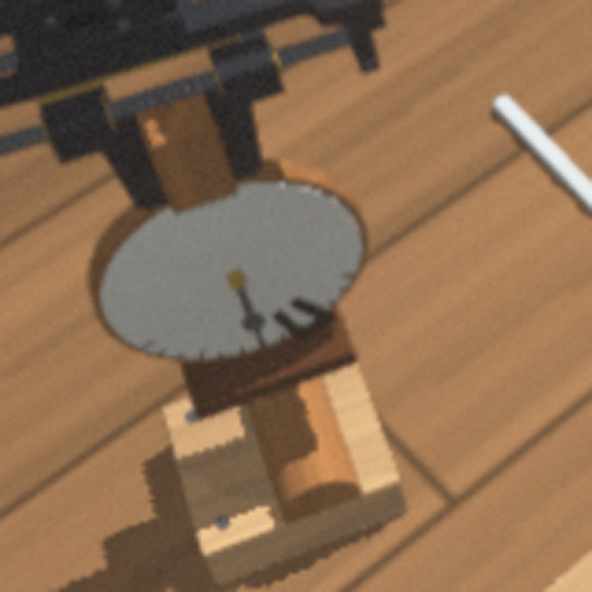

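The gauge hangs upright above the bead (shoe edge at crop ~(270,380), bead at ~(320,440)) with its pointer plumb. Now I lower it.

Request:
carry_out(
  motion=[0,0,1,0,0,0,0,0,1.2,0,0,0,0,0,1.2,0,0,0,0,0,0.8,0,0,0,0,0,0.4,0,0,0,0,0,0.2,0,0,0,0,0,0,0,0,0],
)

```text
clock: 10.72
tool_pos: [0.5238, -0.243, 0.2809]
eef_rot: [0.17, 0.986, -0.0, 0.0]
contact_force: [-0.1, 0.5, -5.9]
opening: 0.336
```

Request:
carry_out(
  motion=[0,0,0.1,0,0,0,0,0,0.1,0,0,0,0,0,0.1,0,0,0,0,0,0,0,0,0],
)

```text
clock: 11.22
tool_pos: [0.5236, -0.2431, 0.2777]
eef_rot: [0.17, 0.986, -0.0, 0.0]
contact_force: [0.3, -0.5, -5.7]
opening: 0.333
```

Request:
carry_out(
  motion=[0,0,0.1,0,0,0,0,0,0,0,0,0],
)

```text
clock: 11.48
tool_pos: [0.524, -0.243, 0.2776]
eef_rot: [0.17, 0.986, -0.0, 0.001]
contact_force: [-1.8, -0.1, 2.8]
opening: 0.338
```

Request:
carry_out(
  motion=[0,0,0.1,0,0,0,0,0,0,0,0,0],
)

```text
clock: 11.72
tool_pos: [0.5243, -0.243, 0.2775]
eef_rot: [0.17, 0.986, -0.001, 0.001]
contact_force: [-3.1, 0.4, 10.6]
opening: 0.339
```

Contact made upright on the bead at about 16 N. I'll hold briefly, then rock about the rolling contact towards roughly 0.44.

Request:
carry_out(
  motion=[0,0,0,0,0,0,0,0,0,0,0,0,0,0,0,0,0,0,0,0,0,0,0,0],
)

```text
clock: 12.22
tool_pos: [0.5243, -0.243, 0.2776]
eef_rot: [0.17, 0.986, -0.0, 0.001]
contact_force: [-3.5, -0.5, 9.1]
opening: 0.335
```

```bash
cat >> h.py <<'E'
def rock(a,b,n,L=.2135,R=.022,yaw=-.341,shoe=(.524,-.243)):
    """rows for rolling the shoe on the bead from lean a to b"""
    from scipy.spatial.transform import Rotation as Ro
    Z=Ro.from_euler("z",yaw); out=[]
    f=lambda t:(np.r_[shoe,.064]+Z.apply([0,R*(np.sin(t)-t*np.cos(t))+L*np.sin(t),R*(np.cos(t)-1+t*np.sin(t))+L*np.cos(t)]), down(np.pi+yaw)*Ro.from_rotvec([t,0,0]))
    P,Q=f(a)
    for t in np.linspace(a,b,n+1)[1:]:
        p,q=f(t); d=np.round(Q.inv().apply(p-P)*100,2); P=P+Q.apply(d/100); 
        r=np.round((Q.inv()*q).as_rotvec(),4); Q=Q*Ro.from_rotvec(r); out+=[*(d+0.),*(r+0.)]
    for i in range(0,len(out),48): print([float(x) for x in out[i:i+48]])
    print("end",P.round(4),Q.as_quat().round(3))
E
python3 -c "
from h import *
from plant import monitor,snapshot
rock(0,.44,16)
p=snapshot('scene'); np.savez('scene2.npz',**{k:np.array(v) for k,v in p.items()})
"
```

```text
[0.0, 0.59, 0.01, 0.0275, 0.0, 0.0, 0.0, 0.58, 0.0, 0.0275, 0.0, 0.0, 0.0, 0.59, 0.01, 0.0275, 0.0, 0.0, 0.0, 0.59, 0.0, 0.0275, 0.0, 0.0, 0.0, 0.59, 0.0, 0.0275, 0.0, 0.0, 0.0, 0.58, 0.0, 0.0275, 0.0, 0.0, 0.0, 0.59, 0.0, 0.0275, 0.0, 0.0, 0.0, 0.59, -0.01, 0.0275, 0.0, 0.0]
[0.0, 0.58, 0.0, 0.0275, 0.0, 0.0, 0.0, 0.59, -0.01, 0.0275, 0.0, 0.0, 0.0, 0.59, -0.01, 0.0275, 0.0, 0.0, 0.0, 0.59, -0.01, 0.0275, 0.0, 0.0, 0.0, 0.58, -0.02, 0.0275, 0.0, 0.0, 0.0, 0.59, -0.01, 0.0275, 0.0, 0.0, 0.0, 0.59, -0.02, 0.0275, 0.0, 0.0, 0.0, 0.59, -0.01, 0.0275, 0.0, 0.0]
end [ 0.5546 -0.1567  0.2591] [ 0.166  0.962 -0.215 -0.037]
```

Request:
carry_out(
  motion=[0,0.59,0.01,0.0275,0,0,0,0.58,0,0.0275,0,0,0,0.59,0.01,0.0275,0,0,0,0.59,0,0.0275,0,0,0,0.59,0,0.0275,0,0,0,0.58,0,0.0275,0,0,0,0.59,0,0.0275,0,0,0,0.59,-0.01,0.0275,0,0],
)

```text
clock: 13.28
tool_pos: [0.5399, -0.1986, 0.2728]
eef_rot: [0.169, 0.979, -0.109, -0.017]
contact_force: [-2.7, 1.1, 7.5]
opening: 0.335
```

Request:
carry_out(
  motion=[0,0.58,0,0.0275,0,0,0,0.59,-0.01,0.0275,0,0,0,0.59,-0.01,0.0275,0,0,0,0.59,-0.01,0.0275,0,0,0,0.58,-0.02,0.0275,0,0,0,0.59,-0.01,0.0275,0,0,0,0.59,-0.02,0.0275,0,0,0,0.59,-0.01,0.0275,0,0],
)

```text
clock: 14.28
tool_pos: [0.5549, -0.1562, 0.2589]
eef_rot: [0.166, 0.962, -0.216, -0.036]
contact_force: [-0.9, 1.3, 8.1]
opening: 0.34
```

Request:
carry_out(
  motion=[0,0,0,0,0,0,0,0,0,0,0,0,0,0,0,0,0,0,0,0,0,0,0,0,0,0,0,0,0,0,0,0,0,0,0,0,0,0,0,0,0,0,0,0,0,0,0,0],
)

```text
clock: 15.28
tool_pos: [0.5554, -0.1553, 0.2584]
eef_rot: [0.165, 0.962, -0.214, -0.035]
contact_force: [-1.0, 4.1, 6.0]
opening: 0.335
```

```bash
python3 - <<'E'
from h import *
from plant import monitor,snapshot
from scipy.spatial.transform import Rotation as Ro
s=monitor.get_state(); q=Ro.from_quat(s["eef_rot"]); Rm=q.as_matrix()
print({k:np.round(s[k],4).tolist() for k in("clock","q","tool_pos","contact_force")},"lean",np.arccos(-Rm[2,2]),"shoe~",s["tool_pos"]+Rm[:,2]*.2135,"gauge x",-Rm[:,0])
lean=np.arccos(-Rm[2,2]); o=s["tool_pos"]+Rm[:,2]*.2135
p=snapshot("scene"); np.savez("scene3.npz",**{k:np.array(v) for k,v in p.items()})
a=cv2.resize(p["frame"][170:350,130:310,::-1],(560,560),interpolation=cv2.INTER_CUBIC)
yaw=np.arctan2(-Rm[1,0],-Rm[0,0]); d=dial(p,o,yaw,-lean,s=4)
cv2.imwrite("pics/rock1.png",cv2.resize(np.hstack([a,d]),(800,400),interpolation=cv2.INTER_AREA))
for nm,S,oo,ya,ro in(("before",np.load("scene0.npz"),[.489,.2268,0],-.328,0),("on bead",np.load("scene2.npz"),[.524,-.243,.064],-.341,0),("now",p,o,yaw,-lean)):
    g=cv2.cvtColor(dial(S,oo,ya,ro,s=4),cv2.COLOR_BGR2GRAY); A=np.arange(-.25,.85,.01)
    for r in(42,46,50):
        v=np.array([g[int(round(280+r*4*np.cos(x))),int(round(280+r*4*np.sin(x)))] for x in A]).astype(float)
        v=cv2.GaussianBlur(v[:,None],(1,5),1).ravel(); i=[k for k in range(2,len(v)-2) if v[k]==v[k-2:k+3].min() and v[k]<95]
        print(nm,r,[(round(A[k],2),int(v[k])) for k in i])
E
```

```text
{'clock': 15.275, 'q': [0.3415, 0.792, -0.5964, 1.7166, 0.8843, 1.1732, 0.536], 'tool_pos': [0.5554, -0.1553, 0.2584], 'contact_force': [-0.9881, 4.0967, 5.9821]} lean 0.43629585717803754 shoe~ [ 0.52576818 -0.24051545  0.06489209] gauge x [ 0.94288626 -0.33310555  0.00248755]
before 42 [(np.float64(0.04), 72), (np.float64(0.32), 54), (np.float64(0.61), 61)]
before 46 [(np.float64(0.04), 79), (np.float64(0.32), 54), (np.float64(0.61), 57)]
before 50 [(np.float64(0.04), 79), (np.float64(0.33), 57), (np.float64(0.61), 59)]
on bead 42 [(np.float64(0.01), 68), (np.float64(0.31), 45), (np.float64(0.59), 48)]
on bead 46 [(np.float64(0.01), 79), (np.float64(0.31), 50), (np.float64(0.59), 41)]
on bead 50 [(np.float64(0.0), 83), (np.float64(0.31), 49), (np.float64(0.6), 49)]
now 42 [(np.float64(0.31), 50), (np.float64(0.6), 51)]
now 46 [(np.float64(0.31), 52), (np.float64(0.43), 84), (np.float64(0.6), 52)]
now 50 [(np.float64(0.31), 49), (np.float64(0.43), 86), (np.float64(0.44), 86), (np.float64(0.59), 51)]
```

View pics/rock1.png

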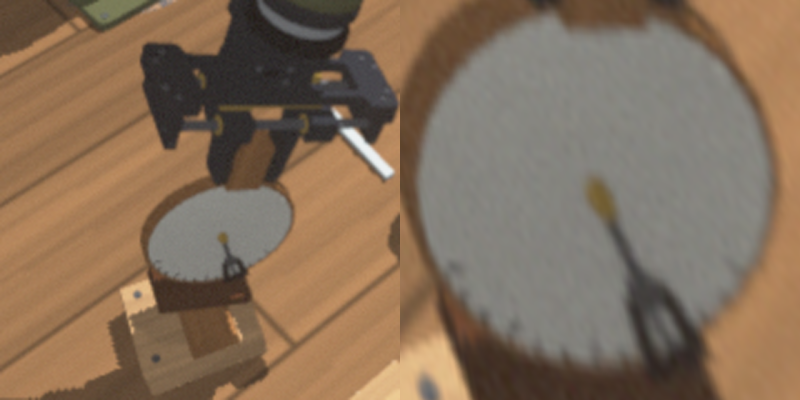

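The pointer (0.435) sits between the prongs (0.31 and 0.60, so the middle is about 0.455). I'll hold one more second, then check again that it is at rest.

Request:
carry_out(
  motion=[0,0,0,0,0,0,0,0,0,0,0,0,0,0,0,0,0,0,0,0,0,0,0,0,0,0,0,0,0,0,0,0,0,0,0,0,0,0,0,0,0,0,0,0,0,0,0,0],
)

```text
clock: 16.32
tool_pos: [0.5554, -0.1553, 0.2584]
eef_rot: [0.165, 0.962, -0.214, -0.035]
contact_force: [0.2, 3.4, 5.5]
opening: 0.332
```

```bash
python3 - <<'E'
from h import *
from plant import monitor,snapshot
from scipy.spatial.transform import Rotation as Ro
S0=np.load("scene0.npz")
for j in range(3):
    s=monitor.get_state(); Rm=Ro.from_quat(s["eef_rot"]).as_matrix(); lean=np.arccos(-Rm[2,2]); o=s["tool_pos"]+Rm[:,2]*.2135
    p=snapshot("scene"); g=cv2.cvtColor(dial(p,o,np.arctan2(-Rm[1,0],-Rm[0,0]),-lean,s=4),cv2.COLOR_BGR2GRAY); A=np.arange(.2,.75,.01)
    for r in(46,50):
        v=np.array([g[int(round(280+r*4*np.cos(x))),int(round(280+r*4*np.sin(x)))] for x in A]).astype(float)
        v=cv2.GaussianBlur(v[:,None],(1,5),1).ravel(); print(r,[round(float(A[k]),2) for k in range(2,len(v)-2) if v[k]==v[k-2:k+3].min() and v[k]<95])
    print(s["clock"],s["contact_force"].round(1) if hasattr(s["contact_force"],"round") else s["contact_force"],round(lean,3),s["opening"],o.round(4))
d=np.abs(p["frame"].astype(int)-S0["frame"]).max(2)>40
for n,b in dict(dish=(310,245,352,283),came=(270,213,310,252),hammer=(80,345,210,425),board=(248,333,345,420),carton=(362,260,398,302),jar=(420,220,450,258),screwdriver=(378,130,415,180)).items(): print(n,"changed px",int(d[b[1]:b[3],b[0]:b[2]].sum()))
E
```

```text
46 [0.31, 0.44, 0.6]
50 [0.31, 0.45, 0.59]
16.325 [0.2 3.4 5.5] 0.436 0.3324365802825958 [ 0.5258 -0.2406  0.0649]
46 [0.31, 0.44, 0.6]
50 [0.31, 0.45, 0.59]
16.375 [-0.   3.8  6.4] 0.436 0.33762582158330906 [ 0.5258 -0.2405  0.0649]
46 [0.31, 0.44, 0.6]
50 [0.31, 0.44, 0.59]
16.425 [-0.8  3.2  6.1] 0.436 0.338884607161656 [ 0.5258 -0.2405  0.0649]
dish changed px 0
came changed px 620
hammer changed px 4261
board changed px 6
carton changed px 0
jar changed px 0
screwdriver changed px 210
```

```bash
python3 -c "
from h import *
p=np.load('scene3.npz'); cv2.imwrite('pics/scene3.png',p['frame'][:,:,::-1])"
```

```text
(no output)
```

View pics/scene3.png

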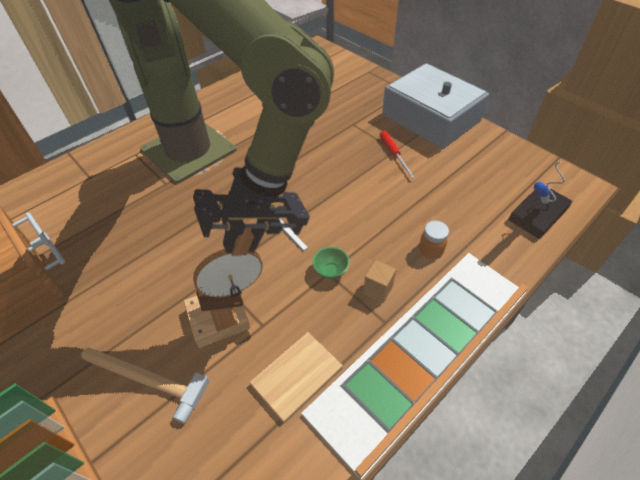

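The hammer (145,380) only lies in the arm's shadow. The came (290,235) is partly hidden by the gripper, and everything else is where it was. Handing in.

```bash
python3 -c "
from plant import workorder,monitor
print(workorder.finish_job()); s=monitor.get_state(); print(s['clock'],s['contact_force'],s['opening'])"
```

```text
the job is handed in; nothing more can be done
None
the job is handed in; nothing more can be done
```

I picked the gauge up by its handle and stood it upright on the middle of the bead, squarely across it. I then rocked it by about 0.436 rad towards its +y and handed the job in while still holding it there. The interface gave no verdict.

Last checks, at 16.4 s:
- **Pointer:** at rest at 0.44–0.45 rad, between prongs at 0.31 and 0.60. The fork's middle is about 0.45, so it is within about 0.02 rad of centre. My three earlier estimates of the fork setting spread from 0.43 to 0.455, all inside the 0.07 rad tolerance.
- **Shoe:** about 3 mm from the crown's middle, worked out from the arm's pose, and pressing on the bead with roughly 11 N.
- **Grip:** the jaws were closed on the 30 mm handle, with the grip set to 40 N.
- **Bystanders:** dish, carton and jar showed no image change and the board end almost none. Pixels did change around the hammer, came and screwdriver. By eye all three lie where they were: the hammer is in the arm's shadow and the came is partly hidden by the gripper. The change by the screwdriver is probably the gauge having left its place. I did not measure their positions.

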